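# Lock the sign head on to its spring stand

## Robot

A 7-joint arm with a two-finger parallel gripper is mounted at the origin on the work surface. World frame = base frame: x ahead of the robot, y to its left, z up, the work surface at z = 0. Lengths are in m, angles in rad, forces in N, time in s.
With the tool pointing down it reaches from about 0.425 to 0.925 m from the base axis. Payload 6.8 kg.
Tool frame: the origin (TCP) lies midway between the tips of the shut fingers; the grasp point (between the pads) lies 19 mm behind it; z points along the fingers, y is the line along which they close (so a half turn about z gives the same grasp; the last joint's range is limited). The gripper opens to 88 mm and grips with 3 to 60 N. Pads are 20 mm wide; open, the fingers measure 115 mm over their backs; the gripper's body (75 mm by 178 mm) begins 61 mm behind the grasp point.
Start: joints at [-1.359, 0.477, 0.022, 1.555, -0.011, 1.109, -0.083], TCP at [0.212, 0.641, 0.202] pointing down, gripper open.
Joint ranges: [-2.96, 2.96], [-0.34, 2.1], [-1.41, 1.46], [0.24, 2.44], [-1.37, 4.51], [0.17, 1.92], [-2.96, 2.96]. Speed limits (rad/s): [2.39, 2.39, 3.14, 3.14, 3.14, 3.14, 3.14].

## Interface

Orientations are given as a unit quaternion [w, x, y, z].
In Python, from cell import state, get_image, hand_in, search_frame, pinpoint gives the robot as it stands.
- The arm moves only by the tool drive_tool, never from a script. Its argument "commands" is a list of rows, each an object with "dp": the shift along the tool's x, y, z each as a share of 0.8 m, from -1 to 1, a list of three; "twist": the turn about the tool's z as a share of pi/2 rad, from -1 to 1; "grip": the finger opening in mm, from 0 to 87.8. A call has 1 to 20 rows; each row is the pose to reach, as a shift and turn from the pose commanded when the call began, along the tool's axes at that moment; what a row does not reach only later rows make up. A row lasts 1/12 s, in which the tool goes at most 41.7 mm and 7.16 degrees, less where a joint would pass 70% of its speed; a pose out of reach is approached as far as the arm can. A call with a number of a shift or a turn outside -1 to 1 is refused whole. A call with a gripper value outside its range is refused whole. The fingers move at their own pace and stop on an object; "force" is the grip in N (left out, the last holds). Time passes only in rows, so rows that repeat a pose let the fingers close. It gives the time, the measured TCP pose, the force, the opening and the grip force at its end, in the units of the state.
- state(): the state, without advancing time (a new reading comes with each control period).
- get_image(name): name is "side" or "top"; returns a dict with "img" (480x640x3 uint8, blue, green, red), "range_z" (480x640 float32, m along the optical axis (not along the pixel's ray), 0 where there is no reading), "fx", "fy", "cx", "cy" (pixels), "extrinsics" (4x4, takes a point from camera to world coordinates). Camera axes: x right, y down, z forward; pixel columns grow to the right and rows downward; lengths in m; the calibration is good to about 2 mm. A picture is of the moment at which its call begins.
- hand_in(): hands the job in; it is judged then, once.
Trained networks look in the newest picture that a camera, given by its name, has taken for a name from the list of things; names that differ only in an ending like _2 or _b are one class to them, and where a whole thing is asked for, a point or a joint stands for the part that bears it (a point fixed in the world has none). Each returns a list of dicts, best first, with "score" (0 to 1); they miss things now and then, are a little off and sometimes report something else, mostly with a low value. They report only what shows in the picture. A call takes as long as a camera call. They do not tell look-alikes from the thing itself.
- search_frame(query, camera): "at" ([x, y, z] in m, in world coordinates, good to about 4 mm: the middle of the surface that is visible of it).
- pinpoint(query, camera): "at" ([x, y, z] in m, in world coordinates, good to about 4 mm: a listed point, or the origin of a listed thing).
The state is a dict: "t": time; "qpos": joint angles; "qd": joint speeds; "joint_torque": joint torques, N m; "position": TCP position; "eef_rot": TCP orientation; "contact_force": force on the tool from outside, world axes, zero at the start; "ft_torque": the same for the moment, N m; "width": finger opening in m; "gripper_force": force on a finger pad.
Only numpy, scipy, OpenCV 4.12 (cv2) and the standard library are available. Lean on these libraries where they do the work, as an engineer would, in place of code of your own. Each camera call takes 0.05 s, during which the arm holds its last target. There are 200 camera calls.

## Task

Fit the loose flag-sign head on the counter's sign stand: slide its sleeve over the post, feel for the cross-pin, press the head down against the spring cushion, turn it clockwise (seen from above) as far as it goes, then let the spring bring it up slowly - do not let it snap back - so that it stays locked upright on the post. Let go of it and leave everything else on the counter where it is.

Things in the scene. Friction and masses are not known exactly. Their poses are not given: they have to be found in the camera images.
- head_mid (a point): Sign head, loose, upright: bare aluminium sleeve 120 mm tall with a flat white flag on one side. This point: on its axis, 60 mm above its lower rim; z up the sleeve, x towards the flag. Top part: tube 40 mm across, round bore 24.5 mm from 26 mm above the rim to the open top. Bottom 26 mm: hollow skirt, outside 54, inside 40 mm. 0.3 to 0.4 kg.
- head_grip (a point): Where to grip the head: on its axis, 87.5 mm above its lower rim, midway between two flats 43 mm apart (facing its +y and -y, 24 mm wide, 60 to 115 mm above the rim). Axes as the head's. The flag, 4 mm thick, stands 25 to 130 mm out along +x, 50 to 115 mm above the rim.
- slot_entry (a point): Mouth of one of the two bayonet slots through the skirt's wall: in the lower rim, straight under the flag (+x). The other slot is its twin half a turn round (-x). A slot is 13 mm wide, runs up to 26 mm above the rim, then sideways over a land 15.5 mm high, anticlockwise seen from above, to the pocket.
- slot_pocket (a point): Where the pin's centre sits in that slot's pocket once locked: 48 degrees anticlockwise (seen from above) from the entry, 12 mm above the rim; pocket floor 8 mm above the rim. So the head goes down over the pin, turns 48 degrees (0.84 rad) clockwise and rises 8 to 10 mm to lock.
- post_top (a point): Tip of the fixed sign stand's upright steel post, on its axis, 150 mm above the counter; z up, x the stand's front-back direction. Post 22 mm in diameter, coned over its top 9 mm; round dark foot plate 120 mm across, 14 mm thick. The post swivels, very stiffly.
- pin_mid (a point): Centre of the cross-pin through the post, 60 mm above the counter; pin 8 mm thick, 54 mm long. Its direction is NOT reported (axes here are the stand's): level, within 0.6 rad either way of this x axis. Find it by feel: the head's rim rests on it (rim at 64 mm) until the entry slots line up within about 6 degrees; then the rim goes down to the cushion at 54 mm.
- cushion (a joint): How far the spring cushion is pressed down, m (0 to 0.020): black disc 54 mm across round the post, its top 54 mm above the counter at 0, just under the pin. Preloaded: yields from 7 N, 11.5 N at 0.015. Pin at the top of the slots: about 0.016; pin clears the land for turning from about 0.0145; head locked (rim 48 mm above the counter): 0.006.
- stapler: Black desk stapler, 150 x 36 x 37 mm; origin at the centre of its underside. Bystander: leave it where it is.
- bell: Steel counter bell, 84 mm across, 56 mm tall; origin at the centre of its underside. Bystander: leave it where it is.
- terminal: Flat card payment terminal, 165 x 78 x 36 mm; origin at the centre of its underside. Bystander: leave it where it is.
- pen_pot: Black round pen pot with pens, 76 mm across, 95 mm tall, pens to 150 mm; origin at the centre of its underside. Bystander: leave it where it is.
- tape_dispenser: Grey tape dispenser, 140 x 55 x 75 mm; origin at the centre of its underside. Bystander: leave it where it is.
- scanner: Hand-held barcode scanner lying on its side, about 160 x 110 x 40 mm; origin at the centre of its underside. Bystander: leave it where it is.
- mug: White mug, 80 mm across, 92 mm tall, handle to its +y; origin at the centre of its underside. Bystander: leave it where it is.
- head: The same sign head, origin at the centre of its lower rim, axes as for its mid-point.
Things that resemble listed ones, but are neither listed nor needed, are in the scene too. What is shaped like the part that bears post_top but orange or turquoise is not meant.

How it is judged:
By the outcome, as a careful person would: the job done as asked, in the order asked, and still so for the second after the job is handed in, with the robot touching nothing.
It also fails if it takes over 64 s, if anything falls off the work surface, if the arm or the gripper's body presses on something with over 40 N, if the wrist force passes 120 N, or if a joint passes its speed limit or range.

## Working session

There is one attempt and no reset: what is moved stays moved. The work goes in short steps, Python scripts to look and compute and a tool call to move; the robot and the scene stay as the last step left them, time stands still between calls to the robot, and variables do not carry over. Pictures are saved under pics/ and viewed, at most 10 in all, crops included, and the job is handed in when it is done.

Besides the shell and the picture viewer there is one more tool, called after "Emit:" as name(argument=value, ...), one argument or row to a line, values as JSON. drive_tool: Moves the arm, as the interface text tells. Shift numbers are shares of 0.8 m and turn numbers shares of pi/2 rad, none past 1 either way. Its arguments: {"type":"object","properties":{"commands":{"type":"array","items":{"type":"object","properties":{"dp":{"type":"array","items":{"type":"number","minimum":-1,"maximum":1}},"twist":{"type":"number","minimum":-1,"maximum":1},"grip":{"type":"number"}}}},"force":{"type":"number"}},"required":["commands"]}

```bash
mkdir -p pics
python3 - <<'E'
from cell import *
import cv2,numpy as np
s=state();print(s['t'],s['position'],s['eef_rot'],s['contact_force'],s['width'])
for c in ('top','side'):
    g=get_image(c);cv2.imwrite(f'pics/{c}0.png',g['img'])
    print(c,g['fx'],g['fy'],g['cx'],g['cy'],np.round(g['extrinsics'],3).tolist())
    W=np.linalg.inv(g['extrinsics'])
    for q in ('head_mid','head_grip','slot_entry','post_top','pin_mid','head','stapler','bell','terminal','pen_pot','tape_dispenser','scanner','mug'):
        for d in pinpoint(q,c)[:4]:
            p=W@np.r_[d['at'],1];print(c,q,round(d['score'],2),np.round(d['at'],3),(p[:2]/p[2]*g['fx']+[g['cx'],g['cy']]).astype(int), {k:v for k,v in d.items() if k not in('score','at')})
E
```

```text
0.0 [0.21203679 0.64018761 0.20081326] [-6.11180589e-05  1.59188825e-01  9.87247765e-01 -8.74500234e-04] [-0.70670365 -0.28486886 -0.02782803] 0.0878172163547815
top 468.23334568279967 468.23334568279967 314.28097912367684 241.66018446063092 [[-0.011, -0.992, 0.124, 0.423], [-1.0, 0.011, 0.001, 0.011], [-0.002, -0.124, -0.992, 1.438], [0.0, 0.0, 0.0, 1.0]]
top head_mid 0.95 [0.548 0.166 0.052] [262 258] {}
top head_mid 0.17 [ 0.574 -0.157  0.151] [375 244] {}
top head_grip 0.74 [0.546 0.166 0.091] [261 257] {}
top slot_entry 0.83 [0.571 0.175 0.003] [261 252] {}
top post_top 0.95 [ 0.379 -0.059  0.154] [341 316] {}
top post_top 0.86 [ 0.835 -0.156  0.15 ] [372 153] {}
top post_top 0.42 [0.546 0.166 0.001] [264 260] {}
top pin_mid 0.78 [ 0.383 -0.059  0.06 ] [339 313] {}
top pin_mid 0.75 [ 0.582 -0.159  0.056] [371 245] {}
top pin_mid 0.58 [ 0.83  -0.163  0.06 ] [371 164] {}
top head 0.88 [ 0.547  0.165 -0.001] [264 259] {}
top head 0.73 [0.728 0.237 0.003] [242 202] {}
top stapler 0.93 [ 0.546 -0.007  0.   ] [320 259] {}
top bell 0.96 [ 0.758 -0.     0.002] [317 192] {}
top bell 0.17
[... 970 characters left out ...]
 [254 286] {}
side pin_mid 0.74 [ 0.579 -0.156  0.062] [360 301] {}
side pin_mid 0.6 [ 0.831 -0.159  0.059] [436 260] {}
side pin_mid 0.59 [ 0.384 -0.058  0.065] [259 316] {}
side head 0.98 [0.548 0.169 0.003] [266 266] {}
side head 0.53 [ 0.546 -0.003 -0.002] [305 298] {}
side stapler 0.93 [ 0.546 -0.005 -0.004] [306 299] {}
side bell 0.59 [ 0.753 -0.005  0.003] [368 265] {}
side terminal 0.86 [ 0.711 -0.342  0.002] [466 339] {}
side terminal 0.64 [ 0.415 -0.426 -0.001] [399 447] {}
side pen_pot 0.6 [0.688 0.419 0.   ] [259 217] {}
side tape_dispenser 0.64 [ 0.413 -0.424  0.   ] [397 446] {}
side scanner 0.95 [0.727 0.238 0.001] [304 234] {}
side mug 0.83 [ 0.427  0.441 -0.002] [179 244] {}
```

Run:
```python
import cv2
t=cv2.imread('pics/top0.png');s=cv2.imread('pics/side0.png')
cv2.imwrite('pics/sidebig.png',cv2.resize(s[170:390,180:500],None,fx=2.5,fy=2.5,interpolation=cv2.INTER_CUBIC))
cv2.imwrite('pics/topcrop.png',cv2.resize(t[130:340,210:410],None,fx=2.8,fy=2.8,interpolation=cv2.INTER_CUBIC))
```

```text
(no output)
```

View pics/sidebig.png

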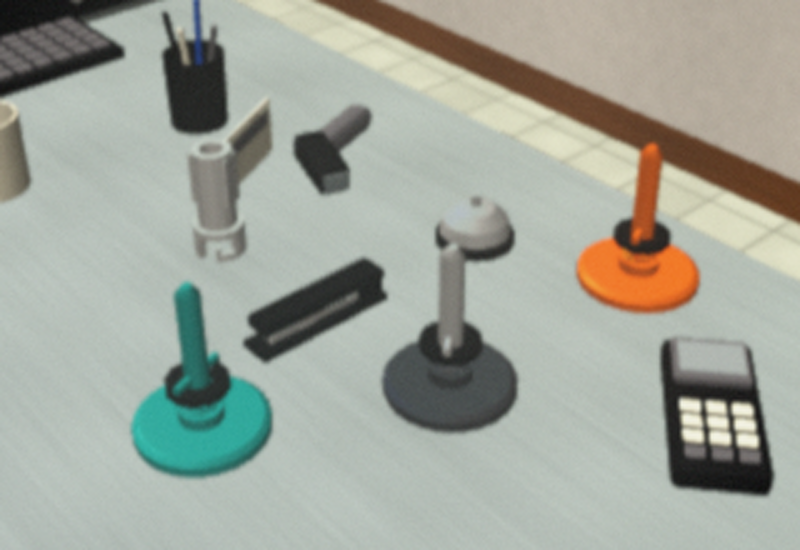

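View pics/topcrop.png

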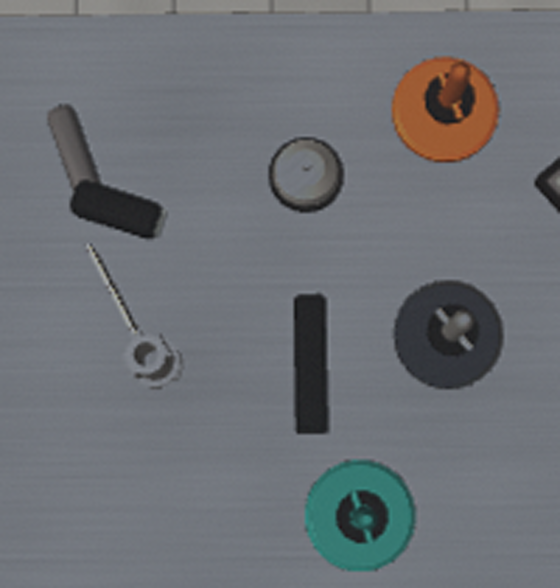

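The side picture shows the head at crop (213,200), with its flag pointing away. There are three stands: turquoise at (190,380), orange at (645,230) and dark-footed with a bare steel post at (450,330). The dark one fits the description, at about world (0.578, -0.158). The top crop shows its pin at about (438,314)–(472,348). Next I measure the directions.

```bash
cat > h.py <<'E'
from cell import *
import cv2,numpy as np
def cloud(c):
    g=get_image(c);v,u=np.mgrid[:480,:640];z=g['range_z']
    P=np.stack([(u-g['cx'])/g['fx']*z,(v-g['cy'])/g['fy']*z,z,np.ones_like(z)],-1)@g['extrinsics'].T
    P=P[...,:3].copy();P[z==0]=np.nan
    return g,P
def plane(g,z):  # world xy of every pixel on the plane z
    v,u=np.mgrid[:480,:640];E=g['extrinsics']
    d=np.stack([(u-g['cx'])/g['fx'],(v-g['cy'])/g['fy'],np.ones(u.shape)],-1)@E[:3,:3].T
    return E[:3,3]+d*((z-E[2,3])/d[...,2])[...,None]
E
python3 - <<'E'
from h import *
for c in ('top','side'):
    g,P=cloud(c)
    print(c,'table z',np.nanmedian(P[...,2][(abs(P[...,0]-.65)<.03)&(abs(P[...,1]-.08)<.03)]))
    r=np.hypot(P[...,0]-.548,P[...,1]-.166)
    m=(r>.03)&(r<.135)&(P[...,2]>.07)&(P[...,2]<.125)
    q=P[m];mean=q.mean(0);_,s,V=np.linalg.svd((q-mean)[:,:2]);print('flag',len(q),mean,np.degrees(np.arctan2(*(V[0]*np.sign(V[0]@(mean[:2]-[.548,.166])))[::-1])),s,q.max(0))
    m=(r<.03)&(P[...,2]>.113);q=P[m];print('headtop',len(q),q.mean(0),q.min(0),q.max(0))
    r=np.hypot(P[...,0]-.578,P[...,1]-.158*-1)
    r=np.hypot(P[...,0]-.578,P[...,1]+.158)
    m=(r<.03)&(P[...,2]>.143);q=P[m];print('posttop',len(q),q.mean(0) if len(q) else '')
    m=(r<.018)&(P[...,2]>.08);q=P[m];print('post',len(q),q.mean(0),q.min(0),q.max(0))
    # foot circle
    m=(r<.07)&(abs(P[...,2]-.014)<.006);q=P[m][:,:2].astype(np.float32);print('foot',len(q),cv2.minEnclosingCircle(q))
    B=g['img'].astype(int).max(-1);Q=plane(g,.062);rr=np.hypot(Q[...,0]-.578,Q[...,1]+.158)
    m=(rr<.030)&(rr>.0125)
    for v,u in np.argwhere(m&(B>70)): print((u,v),B[v,u],np.round(Q[v,u,:2]-[.578,-.158],3),round(np.degrees(np.arctan2(Q[v,u,1]+.158,Q[v,u,0]-.578))),round(P[v,u,2],3))
E
```

```text
top table z -0.000848000613990707
flag 83 [0.6188632  0.19798227 0.10636006] 28.123102599140093 [0.25213755 0.01509123] [0.66237781 0.22238615 0.11776108]
headtop 115 [0.54790067 0.16143254 0.11876376] [0.52829765 0.13799283 0.11311385] [0.56811925 0.18354026 0.12795013]
posttop 36 [ 0.57650235 -0.15699138  0.14737543]
post 72 [ 0.57480704 -0.1559716   0.13434763] [ 0.56632762 -0.16865701  0.08470011] [ 0.58695984 -0.14712973  0.15714815]
foot 856 ((0.5766614079475403, -0.15819735825061798), 0.05998332053422928)
(np.int64(366), np.int64(240)) 95 [0.02  0.017] 41 0.067
(np.int64(367), np.int64(240)) 101 [0.02  0.014] 35 0.065
(np.int64(365), np.int64(241)) 77 [0.017 0.02 ] 50 0.056
(np.int64(366), np.int64(241)) 132 [0.017 0.017] 46 0.06
(np.int64(367), np.int64(241)) 123 [0.017 0.014] 40 0.064
(np.int64(368), np.int64(241)) 88 [0.017 0.011] 34 0.067
(np.int64(373), np.int64(241)) 73 [ 0.016 -0.004] -13 0.14
(np.int64(374), np.int64(241)) 72 [ 0.016 -0.007] -22 0.139
(np.int64(366), np.int64(242)) 98 [0.014 0.017] 51 0.059
(np.int64(367), np.int64(242)) 134 [0.014 0.014] 46 0.059
(np.
[... 13797 characters left out ...]
0.022 -0.012] -151 0.061
(np.int64(358), np.int64(309)) 161 [-0.02  -0.013] -146 0.066
(np.int64(359), np.int64(309)) 147 [-0.018 -0.015] -141 0.064
(np.int64(360), np.int64(309)) 111 [-0.017 -0.016] -136 0.061
(np.int64(361), np.int64(309)) 80 [-0.015 -0.018] -131 0.053
(np.int64(362), np.int64(309)) 71 [-0.014 -0.019] -126 0.052
(np.int64(356), np.int64(310)) 74 [-0.025 -0.013] -153 0.053
(np.int64(357), np.int64(310)) 124 [-0.024 -0.014] -149 0.062
(np.int64(358), np.int64(310)) 138 [-0.022 -0.016] -145 0.062
(np.int64(359), np.int64(310)) 130 [-0.021 -0.017] -140 0.061
(np.int64(360), np.int64(310)) 96 [-0.019 -0.019] -136 0.061
(np.int64(360), np.int64(311)) 85 [-0.021 -0.021] -135 0.06
```

Emit:
drive_tool(
  commands=[
    {"dp": [-0.587, -0.437, 0], "twist": 1, "grip": 87},
    {"dp": [-0.587, -0.437, 0], "twist": 1, "grip": 87},
    {"dp": [-0.587, -0.437, 0], "twist": 1, "grip": 87},
    {"dp": [-0.587, -0.437, 0], "twist": 1, "grip": 87},
    {"dp": [-0.587, -0.437, 0], "twist": 1, "grip": 87},
    {"dp": [-0.587, -0.437, 0], "twist": 1, "grip": 87},
    {"dp": [-0.587, -0.437, 0], "twist": 1, "grip": 87},
    {"dp": [-0.587, -0.437, 0], "twist": 1, "grip": 87},
    {"dp": [-0.587, -0.437, 0], "twist": 1, "grip": 87},
    {"dp": [-0.587, -0.437, 0], "twist": 1, "grip": 87},
    {"dp": [-0.587, -0.437, 0], "twist": 1, "grip": 87},
    {"dp": [-0.587, -0.437, 0], "twist": 1, "grip": 87},
    {"dp": [-0.587, -0.437, 0], "twist": 1, "grip": 87},
    {"dp": [-0.587, -0.437, 0], "twist": 1, "grip": 87},
    {"dp": [-0.587, -0.437, 0], "twist": 1, "grip": 87},
    {"dp": [-0.587, -0.437, 0], "twist": 1, "grip": 87},
    {"dp": [-0.587, -0.437, 0], "twist": 1, "grip": 87},
  ],
)

```text
t: 2.92
position: [0.5479, 0.1617, 0.2017]
eef_rot: [-0.0, 0.811, 0.585, -0.0]
contact_force: [0.0, 0.4, -0.0]
width: 0.087
gripper_force: 0.0
```

```bash
cat >> h.py <<'E'
from scipy.spatial.transform import Rotation as R
def go(x,y,z,yang):
    "dp shares and twist to bring the TCP to x,y,z with tool y at yang degrees"
    s=state();w,a,b,c=s['eef_rot'];M=R.from_quat([a,b,c,w]).as_matrix()
    ya=np.degrees(np.arctan2(M[1,1],M[0,1]))
    print('t',round(s['t'],2),'p',np.round(s['position'],4),'yang',round(ya,2),'down',np.round(M[:,2],3),'F',np.round(s['contact_force'],1),'M',np.round(s['ft_torque'],2),'w',round(s['width'],4),round(s['gripper_force'],1),'q',np.round(s['qpos'],2))
    print('dp',np.round(M.T@(np.array([x,y,z])-s['position'])/.8,4),'twist',round(((ya-yang+180)%360-180)/90,4))
E
python3 -c "
from h import *
go(.548,.1605,.0685,-61.5)"
```

```text
t 2.92 p [0.5479 0.1617 0.2017] yang -18.33 down [-0.  0. -1.] F [ 0.   0.4 -0. ] M [-0.05  0.08  0.01] w 0.087 0.0 q [-0.81  0.33  0.52  1.84 -0.19  1.02 -0.53]
dp [-0.0014  0.0007  0.1664] twist 0.4796
```

Emit:
drive_tool(
  commands=[
    {"dp": [-0.001, 0, 0], "twist": 0.48, "grip": 87},
    {"dp": [-0.001, 0, 0], "twist": 0.48, "grip": 87},
    {"dp": [-0.001, 0, 0], "twist": 0.48, "grip": 87},
    {"dp": [-0.001, 0, 0], "twist": 0.48, "grip": 87},
    {"dp": [-0.001, 0, 0], "twist": 0.48, "grip": 87},
    {"dp": [-0.001, 0, 0], "twist": 0.48, "grip": 87},
    {"dp": [-0.001, 0, 0.03], "twist": 0.48, "grip": 87},
    {"dp": [-0.001, 0, 0.07], "twist": 0.48, "grip": 87},
    {"dp": [-0.001, 0, 0.11], "twist": 0.48, "grip": 87},
    {"dp": [-0.001, 0, 0.14], "twist": 0.48, "grip": 87},
    {"dp": [-0.001, 0, 0.166], "twist": 0.48, "grip": 87},
    {"dp": [-0.001, 0, 0.166], "twist": 0.48, "grip": 87},
  ],
)

```text
t: 3.92
position: [0.5438, 0.1623, 0.0651]
eef_rot: [0.0, 0.969, 0.248, -0.004]
contact_force: [-1.0, 0.5, 0.1]
width: 0.0872
gripper_force: 0.0
```

```bash
python3 -c "
from h import *
go(.548,.1605,.0685,-61.5)
cv2.imwrite('pics/a.png',cv2.resize(get_image('side')['img'][180:300,200:340],None,fx=4,fy=4))"
```

```text
t 3.92 p [0.5438 0.1623 0.0651] yang -61.3 down [-0.007 -0.002 -1.   ] F [-1.   0.5  0.1] M [-0.04  0.15  0.01] w 0.0872 0.0 q [-0.84  0.54  0.58  1.95 -0.41  0.78 -1.09]
dp [ 0.0035  0.0045 -0.0043] twist 0.0023
```

View pics/a.png

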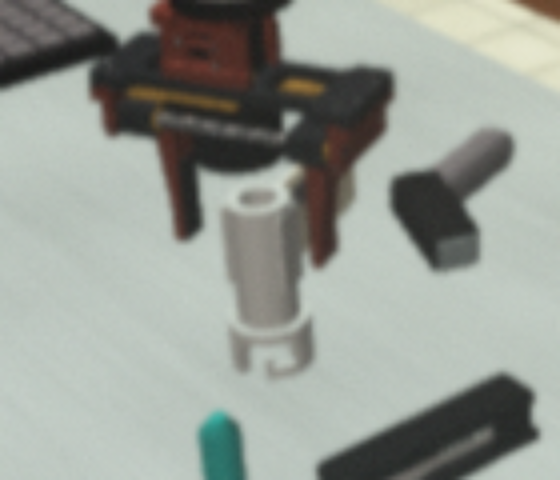

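Emit:
drive_tool(
  commands=[
    {"dp": [0, 0, 0], "twist": 0, "grip": 87},
    {"dp": [0, 0, 0], "twist": 0, "grip": 87},
    {"dp": [0, 0, 0], "twist": 0, "grip": 87},
  ],
)

```text
t: 4.22
position: [0.5488, 0.1614, 0.0705]
eef_rot: [-0.0, 0.969, 0.246, 0.001]
contact_force: [-0.4, 0.0, 0.0]
width: 0.0872
gripper_force: 0.0
```

```bash
python3 -c "
from h import *
go(.548,.1605,.0685,-61.5)"
```

```text
t 4.22 p [0.5488 0.1614 0.0705] yang -61.48 down [ 0.002  0.002 -1.   ] F [-0.4  0.   0. ] M [-0.05  0.12  0.03] w 0.0872 0.0 q [-0.84  0.53  0.58  1.95 -0.41  0.78 -1.09]
dp [-0.0014  0.0005  0.0025] twist 0.0002
```

Emit:
drive_tool(
  commands=[
    {"dp": [0, 0, 0], "twist": 0, "grip": 60},
    {"dp": [0, 0, 0], "twist": 0, "grip": 50},
    {"dp": [0, 0, 0], "twist": 0, "grip": 46},
    {"dp": [0, 0, 0], "twist": 0, "grip": 44},
    {"dp": [0, 0, 0], "twist": 0, "grip": 40},
    {"dp": [0, 0, 0], "twist": 0, "grip": 38},
    {"dp": [0, 0, 0], "twist": 0, "grip": 38},
    {"dp": [0, 0, 0], "twist": 0, "grip": 38},
  ],
  force=40,
)

```text
t: 4.88
position: [0.5478, 0.1606, 0.0689]
eef_rot: [-0.0, 0.969, 0.246, -0.0]
contact_force: [-0.7, 0.9, 0.4]
width: 0.0428
gripper_force: 39.9
```

```bash
python3 -c "
from h import *
go(.548,.1605,.0685,-61.5)"
```

```text
t 4.88 p [0.5478 0.1606 0.0689] yang -61.52 down [-0.  0. -1.] F [-0.7  0.9  0.4] M [0.04 0.23 0.05] w 0.0428 39.9 q [-0.84  0.53  0.58  1.95 -0.41  0.78 -1.09]
dp [0.0001 0.0003 0.0005] twist -0.0002
```

Emit:
drive_tool(
  commands=[
    {"dp": [0, 0, -0.02], "twist": 0, "grip": 38},
    {"dp": [0, 0, -0.06], "twist": 0, "grip": 38},
    {"dp": [0, 0, -0.11], "twist": 0, "grip": 38},
    {"dp": [0, 0, -0.16], "twist": 0, "grip": 38},
    {"dp": [0, 0, -0.2], "twist": 0, "grip": 38},
    {"dp": [-0.01, 0.03, -0.22], "twist": 0, "grip": 38},
    {"dp": [-0.03, 0.07, -0.22], "twist": -0.03, "grip": 38},
    {"dp": [-0.047, 0.11, -0.22], "twist": -0.06, "grip": 38},
    {"dp": [-0.065, 0.15, -0.22], "twist": -0.09, "grip": 38},
    {"dp": [-0.082, 0.19, -0.22], "twist": -0.128, "grip": 38},
    {"dp": [-0.1, 0.23, -0.22], "twist": -0.128, "grip": 38},
    {"dp": [-0.117, 0.27, -0.22], "twist": -0.128, "grip": 38},
    {"dp": [-0.134, 0.31, -0.22], "twist": -0.128, "grip": 38},
    {"dp": [-0.15, 0.35, -0.22], "twist": -0.128, "grip": 38},
    {"dp": [-0.158, 0.367, -0.22], "twist": -0.128, "grip": 38},
    {"dp": [-0.158, 0.367, -0.22], "twist": -0.128, "grip": 38},
    {"dp": [-0.158, 0.367, -0.22], "twist": -0.128, "grip": 38},
    {"dp": [-0.158, 0.367, -0.22], "twist": -0.128, "grip": 38},
    {"dp": [-0.158, 0.367, -0.22], "twist": -0.128, "grip": 38},
    {"dp": [-0.158, 0.367, -0.22], "twist": -0.128, "grip": 38},
  ],
)

```text
t: 6.55
position: [0.5768, -0.156, 0.2447]
eef_rot: [-0.0, 0.939, 0.343, -0.0]
contact_force: [-0.3, -0.4, -2.8]
width: 0.043
gripper_force: 39.9
```

Run:
```python
from h import *
go(.577,-.157,.245,-50)
for c in ('side','top'):
    g,P=cloud(c)
    cv2.imwrite(f'pics/b{c}.png',cv2.resize(g['img'][170:330,270:470],None,fx=4,fy=3.5))
    for q in ('head_mid','head','head_grip','slot_entry','post_top'):
        for d in pinpoint(q,c)[:3]: print(c,q,round(d['score'],2),np.round(d['at'],4))
    r=np.hypot(P[...,0]-.577,P[...,1]+.157);z=P[...,2]
    q=P[(r>.035)&(r<.14)&(z>.23)&(z<.29)]
    if len(q)>20:
        mean=q.mean(0);_,s,V=np.linalg.svd((q-mean)[:,:2]);print('far pts',len(q),mean,np.degrees(np.arctan2(V[0][1],V[0][0])),s)
    q=P[(r<.035)&(z>.165)&(z<.225)];print('sleeve',len(q),q.mean(0),q.min(0),q.max(0))
    q=P[(r<.035)&(z>.165)&(z<.20)];print('skirt',len(q),q.mean(0),q.min(0),q.max(0))
```

```text
t 6.55 p [ 0.5768 -0.156   0.2447] yang -49.86 down [-0.     0.001 -1.   ] F [-0.3 -0.4 -2.8] M [-0.02  0.14  0.01] w 0.043 39.9 q [-0.41  0.38  0.75  1.73 -0.28  1.14 -0.44]
dp [-0.0007  0.0011 -0.0004] twist 0.0016
side head_mid 0.58 [ 0.5782 -0.1543  0.2361]
side head 0.65 [ 0.5765 -0.1508  0.1746]
side head 0.39 [ 0.5789 -0.157   0.2342]
side head_grip 0.55 [ 0.5778 -0.1547  0.267 ]
side slot_entry 0.61 [ 0.5966 -0.1391  0.1769]
side post_top 0.91 [ 0.3829 -0.0589  0.1462]
side post_top 0.77 [ 0.8287 -0.1599  0.1484]
side post_top 0.76 [ 0.5755 -0.162   0.1471]
far pts 69 [ 0.64356489 -0.1010012   0.28014069] -140.49431102858034 [0.19491742 0.01075859]
sleeve 519 [ 0.56553073 -0.16563957  0.20175062] [ 0.54729585 -0.18262566  0.17362809] [ 0.60291245 -0.12703764  0.22482343]
skirt 195 [ 0.56475474 -0.16598987  0.18587411] [ 0.54793582 -0.18149526  0.17362809] [ 0.59739265 -0.14114476  0.19999255]
top head_mid 0.59 [ 0.5769 -0.1565  0.229 ]
top head_grip 0.78 [ 0.5724 -0.1513  0.2652]
top slot_entry 0.47 [ 0.5998 -0.1406  0.179 ]
top post_top 0.8 [ 0.8362 -0.1579  0.1499]
top post_top 0.66 [ 0.5743 -0.1576  0.1508]
top post_top 0.59 [ 0.3811 -0.0583  0.1536]
far pts 192 [ 0.64002411 -0.10227465  0.26519926] -140.31483471249942 [0.3657787  0.01689694]
sleeve 6 [ 0.57058595 -0.13076631  0.19341429] [ 0.56574684 -0.13261963  0.18256917] [ 0.57686261 -0.12956585  0.20756431]
skirt 4 [ 0.57224006 -0.13039467  0.18712123] [ 0.5675507  -0.13172437  0.18256917] [ 0.57686261 -0.12956585  0.19227326]
```

View pics/bside.png

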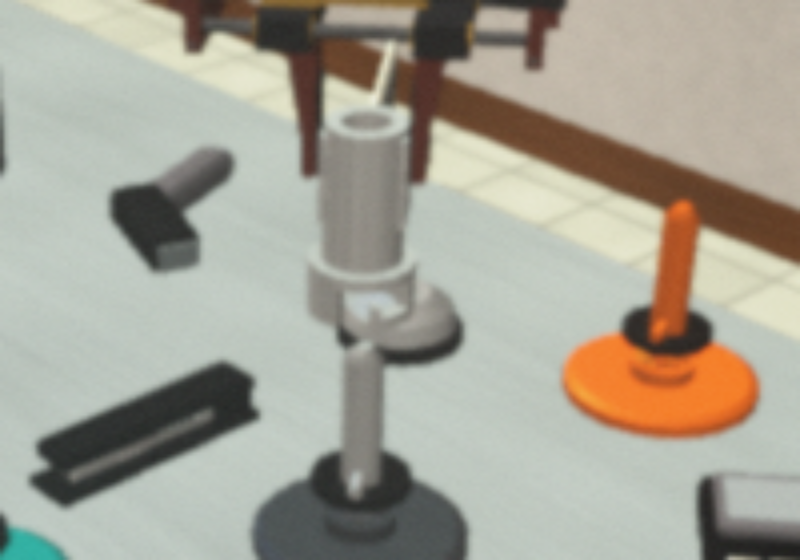

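Run:
```python
from h import *
from scipy.optimize import least_squares as ls
A={'tube':[],'skirt':[],'post':[]}
for i in range(4):
    g,P=cloud('side');r=np.hypot(P[...,0]-.577,P[...,1]+.157);z=P[...,2]
    for n,R0,a,b,rm in(('tube',.020,.207,.230,.026),('skirt',.027,.177,.198,.033),('post',.011,.08,.139,.018)):
        q=P[(r<rm)&(z>a)&(z<b)]
        f=ls(lambda c:np.hypot(q[:,0]-c[0],q[:,1]-c[1])-R0,[.577,-.157],loss='soft_l1',f_scale=.001);A[n].append(f.x)
for n in A:print(n,np.mean(A[n],0).round(4),np.std(A[n],0).round(4))
go(.577,-.157,.245,-50)
```

```text
tube [ 0.5768 -0.1565] [0.0001 0.0001]
skirt [ 0.5769 -0.1545] [0.     0.0001]
post [ 0.5774 -0.1564] [0.0001 0.0001]
t 7.35 p [ 0.5767 -0.1578  0.2449] yang -50.01 down [-0.  0. -1.] F [-0.3 -0.2 -2.6] M [-0.08  0.11 -0.02] w 0.0427 39.9 q [-0.41  0.38  0.75  1.73 -0.28  1.14 -0.44]
dp [ 0.001  -0.0006 -0.0001] twist -0.0001
```

Emit:
drive_tool(
  commands=[
    {"dp": [0.0005, 0, 0.015], "twist": 0, "grip": 38},
    {"dp": [0.0005, 0, 0.03], "twist": 0, "grip": 38},
    {"dp": [0.0005, 0, 0.045], "twist": 0, "grip": 38},
    {"dp": [0.0005, 0, 0.055], "twist": 0, "grip": 38},
    {"dp": [0.0005, 0, 0.065], "twist": 0, "grip": 38},
    {"dp": [0.0005, 0, 0.07], "twist": 0, "grip": 38},
    {"dp": [0.0005, 0, 0.075], "twist": 0, "grip": 38},
    {"dp": [0.0005, 0, 0.08], "twist": 0, "grip": 38},
    {"dp": [0.0005, 0, 0.085], "twist": 0, "grip": 38},
    {"dp": [0.0005, 0, 0.085], "twist": 0, "grip": 38},
  ],
)

```text
t: 8.18
position: [0.5768, -0.1574, 0.1764]
eef_rot: [-0.0, 0.94, 0.342, -0.0]
contact_force: [0.5, -0.1, -3.7]
width: 0.0427
gripper_force: 39.9
```

```bash
python3 -c "
from h import *
go(.577,-.157,.1405,-50)"
```

```text
t 8.18 p [ 0.5768 -0.1574  0.1764] yang -50.0 down [-0.001  0.    -1.   ] F [ 0.5 -0.1 -3.7] M [-0.1   0.15  0.01] w 0.0427 39.9 q [-0.37  0.45  0.72  1.81 -0.34  1.01 -0.39]
dp [ 0.0006 -0.0002  0.0448] twist -0.0
```

Emit:
drive_tool(
  commands=[
    {"dp": [0, 0, 0.012], "twist": 0, "grip": 38},
    {"dp": [0, 0, 0.024], "twist": 0, "grip": 38},
    {"dp": [0, 0, 0.034], "twist": 0, "grip": 38},
    {"dp": [0, 0, 0.042], "twist": 0, "grip": 38},
    {"dp": [0, 0, 0.047], "twist": 0, "grip": 38},
    {"dp": [0, 0, 0.05], "twist": 0, "grip": 38},
    {"dp": [0, 0, 0.0525], "twist": 0, "grip": 38},
    {"dp": [0, 0, 0.055], "twist": 0, "grip": 38},
    {"dp": [0, 0, 0.0565], "twist": 0, "grip": 38},
    {"dp": [0, 0, 0.058], "twist": 0, "grip": 38},
    {"dp": [0, 0, 0.058], "twist": 0, "grip": 38},
  ],
)

```text
t: 9.1
position: [0.577, -0.1575, 0.1305]
eef_rot: [-0.0, 0.94, 0.342, 0.0]
contact_force: [-0.0, 1.5, -2.9]
width: 0.0429
gripper_force: 39.9
```

```bash
python3 -c "
from h import *
go(.577,-.157,.123,-50)"
```

```text
t 9.1 p [ 0.577  -0.1575  0.1305] yang -50.0 down [-0.  0. -1.] F [-0.   1.5 -2.9] M [-0.03  0.09 -0.05] w 0.0429 39.9 q [-0.34  0.5   0.68  1.85 -0.39  0.93 -0.35]
dp [ 0.0004 -0.0005  0.0094] twist -0.0
```

Emit:
drive_tool(
  commands=[
    {"dp": [0, 0, 0.002], "twist": 0, "grip": 38},
    {"dp": [0, 0, 0.004], "twist": 0, "grip": 38},
    {"dp": [0, 0, 0.006], "twist": 0, "grip": 38},
    {"dp": [0, 0, 0.008], "twist": 0, "grip": 38},
    {"dp": [0, 0, 0.01], "twist": 0, "grip": 38},
    {"dp": [0, 0, 0.0115], "twist": 0, "grip": 38},
    {"dp": [0, 0, 0.0115], "twist": 0, "grip": 38},
  ],
)

```text
t: 9.68
position: [0.5771, -0.1576, 0.1217]
eef_rot: [-0.0, 0.94, 0.342, 0.0]
contact_force: [-1.9, 1.5, 3.7]
width: 0.0428
gripper_force: 39.9
```

```bash
python3 -c "
from h import *
go(.577,-.157,.107,-50)"
```

```text
t 9.68 p [ 0.5771 -0.1576  0.1217] yang -50.01 down [ 0.  0. -1.] F [-1.9  1.5  3.7] M [0.22 0.69 0.03] w 0.0428 39.9 q [-0.33  0.52  0.67  1.85 -0.4   0.91 -0.35]
dp [ 0.0003 -0.0006  0.0183] twist -0.0001
```

Emit:
drive_tool(
  commands=[
    {"dp": [0, 0, 0.002], "twist": 0, "grip": 38},
    {"dp": [0, 0, 0.004], "twist": 0, "grip": 38},
    {"dp": [0, 0, 0.006], "twist": 0, "grip": 38},
    {"dp": [0, 0, 0.008], "twist": 0, "grip": 38},
    {"dp": [0, 0, 0.01], "twist": 0, "grip": 38},
    {"dp": [0, 0, 0.012], "twist": 0, "grip": 38},
    {"dp": [0, 0, 0.014], "twist": 0, "grip": 38},
    {"dp": [0, 0, 0.0155], "twist": 0, "grip": 38},
    {"dp": [0, 0, 0.017], "twist": 0, "grip": 38},
    {"dp": [0, 0, 0.017], "twist": 0, "grip": 38},
  ],
)

```text
t: 10.52
position: [0.5772, -0.1575, 0.1079]
eef_rot: [-0.0, 0.94, 0.342, 0.0]
contact_force: [-3.1, 1.6, 8.1]
width: 0.0433
gripper_force: 40.0
```

```bash
python3 -c "
from h import *
go(.577,-.157,.107,-50)"
```

```text
t 10.52 p [ 0.5772 -0.1575  0.1079] yang -50.0 down [ 0.  0. -1.] F [-3.1  1.6  8.1] M [ 0.34  0.86 -0.02] w 0.0433 40.0 q [-0.32  0.53  0.66  1.86 -0.41  0.89 -0.34]
dp [ 0.0003 -0.0007  0.0012] twist -0.0
```

Emit:
drive_tool(
  commands=[
    {"dp": [0, 0, 0.001], "twist": 0, "grip": 38},
    {"dp": [0, 0, 0.002], "twist": 0, "grip": 38},
    {"dp": [0, 0, 0.002], "twist": 0, "grip": 38},
    {"dp": [0, 0, 0.002], "twist": 0, "grip": 38},
  ],
)

```text
t: 10.85
position: [0.5772, -0.1576, 0.1066]
eef_rot: [-0.0, 0.94, 0.342, 0.0]
contact_force: [-3.4, 1.9, 8.9]
width: 0.0429
gripper_force: 40.0
```

Emit:
drive_tool(
  commands=[
    {"dp": [0, 0, 0.0012], "twist": 0, "grip": 38},
    {"dp": [0, 0, 0.0012], "twist": 0, "grip": 38},
    {"dp": [0, 0, 0.0012], "twist": 0, "grip": 38},
  ],
)

```text
t: 11.1
position: [0.5773, -0.1576, 0.1065]
eef_rot: [-0.0, 0.94, 0.342, 0.001]
contact_force: [-5.1, 3.5, 15.7]
width: 0.0423
gripper_force: 40.0
```

Emit:
drive_tool(
  commands=[
    {"dp": [0, 0, -0.0008], "twist": 0, "grip": 38},
    {"dp": [0, 0, -0.0008], "twist": 0.03, "grip": 38},
    {"dp": [0, 0, -0.0008], "twist": 0.06, "grip": 38},
    {"dp": [0, 0, -0.0008], "twist": 0.1, "grip": 38},
    {"dp": [0, 0, -0.0008], "twist": 0.14, "grip": 38},
    {"dp": [0, 0, -0.0008], "twist": 0.18, "grip": 38},
    {"dp": [0, 0, -0.0008], "twist": 0.22, "grip": 38},
    {"dp": [0, 0, -0.0008], "twist": 0.22, "grip": 38},
  ],
)

```text
t: 11.77
position: [0.5775, -0.1586, 0.1066]
eef_rot: [0.001, 0.985, 0.174, 0.0]
contact_force: [-3.9, 1.2, 9.8]
width: 0.0428
gripper_force: 39.9
```

```bash
python3 -c "
from h import *
go(.577,-.157,.107,-98)"
```

```text
t 11.77 p [ 0.5775 -0.1586  0.1066] yang -69.99 down [ 0.001 -0.001 -1.   ] F [-3.9  1.2  9.8] M [-0.15  0.76  0.05] w 0.0428 39.9 q [-0.38  0.56  0.75  1.87 -0.48  0.9  -0.62]
dp [ 0.0001 -0.0021 -0.0005] twist 0.3112
```

Emit:
drive_tool(
  commands=[
    {"dp": [0, 0, 0], "twist": 0.04, "grip": 38},
    {"dp": [0, 0, 0], "twist": 0.08, "grip": 38},
    {"dp": [0, 0, 0], "twist": 0.12, "grip": 38},
    {"dp": [0, 0, 0], "twist": 0.16, "grip": 38},
    {"dp": [0, 0, 0], "twist": 0.2, "grip": 38},
    {"dp": [0, 0, 0], "twist": 0.23, "grip": 38},
    {"dp": [0, 0, 0], "twist": 0.23, "grip": 38},
  ],
)

```text
t: 12.35
position: [0.5769, -0.1584, 0.1066]
eef_rot: [0.0, 1.0, -0.006, -0.0]
contact_force: [-6.0, 3.2, 11.2]
width: 0.0429
gripper_force: 39.9
```

```bash
python3 -c "
from h import *
go(.577,-.157,.107,-98)"
```

```text
t 12.35 p [ 0.5769 -0.1584  0.1066] yang -90.63 down [-0.    -0.001 -1.   ] F [-6.   3.2 11.2] M [-0.02  1.29  0.11] w 0.0429 39.9 q [-0.44  0.6   0.85  1.87 -0.56  0.92 -0.91]
dp [ 0.0001 -0.0017 -0.0005] twist 0.0818
```

Now at about 40.6°; I step on slowly, feeling for the end stop in the moment.

Emit:
drive_tool(
  commands=[
    {"dp": [0, 0, 0], "twist": 0.02, "grip": 38},
    {"dp": [0, 0, 0], "twist": 0.04, "grip": 38},
    {"dp": [0, 0, 0], "twist": 0.06, "grip": 38},
    {"dp": [0, 0, 0], "twist": 0.07, "grip": 38},
    {"dp": [0, 0, 0], "twist": 0.07, "grip": 38},
  ],
)

```text
t: 12.77
position: [0.5767, -0.1584, 0.1066]
eef_rot: [0.0, 0.998, -0.06, -0.0]
contact_force: [-7.4, 2.3, 12.8]
width: 0.0432
gripper_force: 39.9
```

```bash
python3 -c "
from h import *
go(.577,-.157,.107,-98)"
```

```text
t 12.77 p [ 0.5767 -0.1584  0.1066] yang -96.83 down [-0.    -0.001 -1.   ] F [-7.4  2.3 12.8] M [-0.05  1.35  0.21] w 0.0432 39.9 q [-0.46  0.61  0.87  1.87 -0.58  0.93 -1.  ]
dp [ 0.0002 -0.0017 -0.0005] twist 0.013
```

Emit:
drive_tool(
  commands=[
    {"dp": [0, 0, 0], "twist": 0.015, "grip": 38},
    {"dp": [0, 0, 0], "twist": 0.03, "grip": 38},
    {"dp": [0, 0, 0], "twist": 0.03, "grip": 38},
  ],
)

```text
t: 13.02
position: [0.5767, -0.1583, 0.1066]
eef_rot: [0.0, 0.997, -0.083, -0.0]
contact_force: [-5.0, 3.0, 12.1]
width: 0.0426
gripper_force: 39.9
```

```bash
python3 -c "
from h import *
go(.577,-.157,.107,-98)"
```

```text
t 13.02 p [ 0.5767 -0.1583  0.1066] yang -99.55 down [-0.    -0.001 -1.   ] F [-5.   3.  12.1] M [-0.05  1.45  0.19] w 0.0426 39.9 q [-0.46  0.62  0.89  1.87 -0.59  0.94 -1.04]
dp [ 0.0001 -0.0017 -0.0005] twist -0.0172
```

Emit:
drive_tool(
  commands=[
    {"dp": [0, 0, 0], "twist": 0.015, "grip": 38},
    {"dp": [0, 0, 0], "twist": 0.03, "grip": 38},
    {"dp": [0, 0, 0], "twist": 0.03, "grip": 38},
  ],
)

```text
t: 13.27
position: [0.5767, -0.1582, 0.1066]
eef_rot: [0.0, 0.994, -0.107, -0.0]
contact_force: [-5.8, 3.2, 12.6]
width: 0.0425
gripper_force: 39.9
```

```bash
python3 -c "
from h import *
go(.577,-.157,.107,-98)"
```

```text
t 13.27 p [ 0.5767 -0.1582  0.1066] yang -102.25 down [-0.    -0.001 -1.   ] F [-5.8  3.2 12.6] M [-0.02  1.44  0.14] w 0.0425 39.9 q [-0.47  0.62  0.9   1.87 -0.6   0.94 -1.08]
dp [-0.     -0.0016 -0.0005] twist -0.0472
```

Emit:
drive_tool(
  commands=[
    {"dp": [0, 0, 0], "twist": 0.015, "grip": 38},
    {"dp": [0, 0, 0], "twist": 0.03, "grip": 38},
    {"dp": [0, 0, 0], "twist": 0.03, "grip": 38},
  ],
)

```text
t: 13.52
position: [0.5768, -0.1581, 0.1066]
eef_rot: [0.0, 0.992, -0.13, -0.0]
contact_force: [-5.3, 2.7, 12.5]
width: 0.043
gripper_force: 39.9
```

```bash
cat >> h.py <<'E'
def flag():
    for c in ('top','side'):
        g,P=cloud(c);r=np.hypot(P[...,0]-.577,P[...,1]+.157);z=P[...,2]
        q=P[(r>.04)&(r<.13)&(z>.10)&(z<.158)]
        if len(q)>10:
            mean=q.mean(0);V=np.linalg.svd((q-mean)[:,:2])[2];print(c,'flag',len(q),mean.round(4),(np.degrees(np.arctan2(V[0][1],V[0][0]))+90)%180-90,'zmax',np.percentile(q[:,2],97))
E
python3 -c "
from h import *
go(.577,-.157,.107,-98);flag()"
```

```text
t 13.52 p [ 0.5768 -0.1581  0.1066] yang -104.92 down [-0. -0. -1.] F [-5.3  2.7 12.5] M [0.19 1.47 0.25] w 0.043 39.9 q [-0.48  0.63  0.91  1.87 -0.61  0.94 -1.12]
dp [-0.0001 -0.0014 -0.0005] twist -0.0769
side flag 676 [ 0.6593 -0.182   0.1256] -14.63513947027323 zmax 0.15045153314951293
```

Emit:
drive_tool(
  commands=[
    {"dp": [0, 0, 0], "twist": 0.015, "grip": 38},
    {"dp": [0, 0, 0], "twist": 0.03, "grip": 38},
    {"dp": [0, 0, 0], "twist": 0.03, "grip": 38},
  ],
)

```text
t: 13.87
position: [0.5766, -0.1578, 0.1066]
eef_rot: [-0.0, 0.988, -0.153, -0.001]
contact_force: [-6.5, 2.4, 13.3]
width: 0.0429
gripper_force: 40.0
```

```bash
python3 -c "
from h import *
go(.577,-.157,.107,-98)
cv2.imwrite('pics/c.png',cv2.resize(get_image('side')['img'][230:340,300:440],None,fx=5.5,fy=5.4))"
```

```text
t 13.87 p [ 0.5766 -0.1578  0.1066] yang -107.59 down [-0.001  0.    -1.   ] F [-6.5  2.4 13.3] M [0.48 1.78 0.42] w 0.0429 40.0 q [-0.49  0.63  0.92  1.87 -0.62  0.95 -1.16]
dp [ 0.0002 -0.0011 -0.0005] twist -0.1065
```

View pics/c.png

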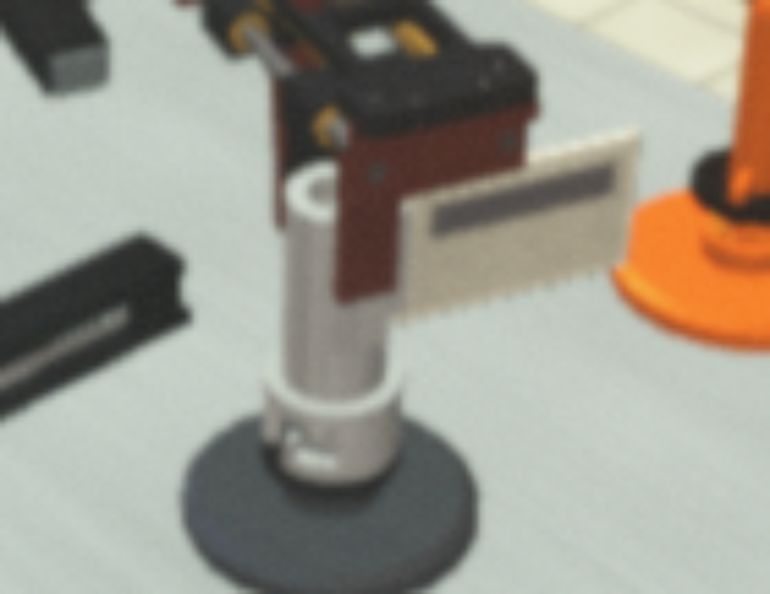

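Emit:
drive_tool(
  commands=[
    {"dp": [0, 0, 0], "twist": 0.01, "grip": 38},
    {"dp": [0, 0, 0], "twist": 0.02, "grip": 38},
    {"dp": [0, 0, 0], "twist": 0.02, "grip": 38},
  ],
)

```text
t: 14.17
position: [0.5765, -0.1576, 0.1066]
eef_rot: [-0.0, 0.986, -0.168, -0.001]
contact_force: [-6.3, 3.1, 14.5]
width: 0.0427
gripper_force: 40.0
```

```bash
python3 -c "
from h import *
go(.577,-.157,.107,-98);flag()"
```

```text
t 14.17 p [ 0.5765 -0.1576  0.1066] yang -109.3 down [-0.001  0.    -1.   ] F [-6.3  3.1 14.5] M [0.62 1.94 0.88] w 0.0427 40.0 q [-0.49  0.64  0.93  1.87 -0.62  0.95 -1.18]
dp [ 0.0004 -0.001  -0.0005] twist -0.1255
side flag 731 [ 0.6566 -0.1874  0.1264] -18.929551925903098 zmax 0.15033554234309474
```

Emit:
drive_tool(
  commands=[
    {"dp": [0, 0, 0], "twist": -0.012, "grip": 38},
    {"dp": [0, 0, 0], "twist": -0.025, "grip": 38},
    {"dp": [0, 0, -0.001], "twist": -0.025, "grip": 38},
    {"dp": [0, 0, -0.002], "twist": -0.025, "grip": 38},
    {"dp": [0, 0, -0.003], "twist": -0.025, "grip": 38},
    {"dp": [0, 0, -0.004], "twist": -0.025, "grip": 38},
    {"dp": [0, 0, -0.005], "twist": -0.025, "grip": 38},
    {"dp": [0, 0, -0.006], "twist": -0.025, "grip": 38},
    {"dp": [0, 0, -0.007], "twist": -0.025, "grip": 38},
    {"dp": [0, 0, -0.008], "twist": -0.025, "grip": 38},
    {"dp": [0, 0, -0.008], "twist": -0.025, "grip": 38},
  ],
)

```text
t: 15.18
position: [0.5767, -0.1577, 0.1123]
eef_rot: [0.0, 0.989, -0.149, -0.0]
contact_force: [-4.8, 1.8, 4.4]
width: 0.0426
gripper_force: 39.9
```

```bash
python3 -c "
from h import *
go(.577,-.157,.107,-98)"
```

```text
t 15.18 p [ 0.5767 -0.1577  0.1123] yang -107.17 down [-0.001  0.    -1.   ] F [-4.8  1.8  4.4] M [0.06 1.72 0.01] w 0.0426 39.9 q [-0.49  0.63  0.93  1.87 -0.61  0.96 -1.15]
dp [ 0.0001 -0.001   0.0066] twist -0.1019
```

Emit:
drive_tool(
  commands=[
    {"dp": [0, 0, -0.001], "twist": 0, "grip": 38},
    {"dp": [0, 0, -0.002], "twist": 0, "grip": 38},
    {"dp": [0, 0, -0.003], "twist": 0, "grip": 38},
    {"dp": [0, 0, -0.004], "twist": 0, "grip": 38},
    {"dp": [0, 0, -0.004], "twist": 0, "grip": 38},
  ],
)

```text
t: 15.6
position: [0.5768, -0.1577, 0.1156]
eef_rot: [0.0, 0.989, -0.149, -0.0]
contact_force: [-5.1, 0.8, 4.6]
width: 0.0425
gripper_force: 39.9
```

Emit:
drive_tool(
  commands=[
    {"dp": [0, 0, -0.0008], "twist": 0, "grip": 38},
    {"dp": [0, 0, -0.0008], "twist": 0, "grip": 38},
    {"dp": [0, 0, -0.0008], "twist": 0, "grip": 38},
  ],
)

```text
t: 15.85
position: [0.5768, -0.1577, 0.1161]
eef_rot: [0.0, 0.989, -0.149, -0.0]
contact_force: [-5.6, -0.0, 3.7]
width: 0.0429
gripper_force: 39.9
```

Emit:
drive_tool(
  commands=[
    {"dp": [0, 0, -0.0008], "twist": 0, "grip": 38},
    {"dp": [0, 0, -0.0008], "twist": 0, "grip": 38},
    {"dp": [0, 0, -0.0008], "twist": 0, "grip": 38},
  ],
)

```text
t: 16.1
position: [0.5768, -0.1577, 0.1167]
eef_rot: [0.0, 0.989, -0.149, -0.0]
contact_force: [-5.3, 0.5, 3.3]
width: 0.0427
gripper_force: 39.9
```

Emit:
drive_tool(
  commands=[
    {"dp": [0, 0, -0.0008], "twist": 0, "grip": 38},
    {"dp": [0, 0, -0.0008], "twist": 0, "grip": 38},
    {"dp": [0, 0, -0.0008], "twist": 0, "grip": 38},
  ],
)

```text
t: 16.35
position: [0.5766, -0.1576, 0.1168]
eef_rot: [0.0, 0.989, -0.149, -0.0]
contact_force: [-4.0, -1.3, -3.4]
width: 0.0428
gripper_force: 39.9
```

```bash
python3 -c "
from h import *
go(.577,-.157,.107,-98);flag()"
```

```text
t 16.35 p [ 0.5766 -0.1576  0.1168] yang -107.16 down [-0.001 -0.    -1.   ] F [-4.  -1.3 -3.4] M [-0.45  1.52 -0.  ] w 0.0428 39.9 q [-0.49  0.62  0.93  1.87 -0.6   0.97 -1.16]
dp [ 0.0003 -0.0009  0.0123] twist -0.1018
side flag 800 [ 0.6561 -0.1845  0.13  ] -17.204055945364303 zmax 0.15662940133145092
```

Emit:
drive_tool(
  commands=[
    {"dp": [0, 0, 0], "twist": 0, "grip": 43},
    {"dp": [0, 0, 0], "twist": 0, "grip": 45},
    {"dp": [0, 0, 0], "twist": 0, "grip": 50},
    {"dp": [0, 0, 0], "twist": 0, "grip": 60},
    {"dp": [0, 0, 0], "twist": 0, "grip": 75},
    {"dp": [0, 0, 0], "twist": 0, "grip": 75},
    {"dp": [0, 0, 0], "twist": 0, "grip": 75},
    {"dp": [0, 0, 0], "twist": 0, "grip": 75},
  ],
)

```text
t: 17.12
position: [0.5772, -0.1575, 0.1175]
eef_rot: [-0.0, 0.989, -0.149, 0.0]
contact_force: [0.3, 0.1, 0.6]
width: 0.0746
gripper_force: 0.0
```

```bash
python3 -c "
from h import *
go(.577,-.157,.107,-98);flag()"
```

```text
t 17.12 p [ 0.5772 -0.1575  0.1175] yang -107.15 down [ 0.  0. -1.] F [0.3 0.1 0.6] M [ 0.    0.13 -0.03] w 0.0746 0.0 q [-0.49  0.62  0.93  1.87 -0.6   0.97 -1.16]
dp [-0.0005 -0.0005  0.0131] twist -0.1017
side flag 913 [ 0.6459 -0.1842  0.1318] -5.087708913039933 zmax 0.1562908836988833
```

Emit:
drive_tool(
  commands=[
    {"dp": [0, 0, -0.02], "twist": 0, "grip": 75},
    {"dp": [0, 0, -0.05], "twist": 0, "grip": 75},
    {"dp": [0, 0, -0.09], "twist": 0, "grip": 75},
    {"dp": [0, 0, -0.13], "twist": 0, "grip": 75},
    {"dp": [0, 0, -0.17], "twist": 0, "grip": 75},
    {"dp": [-0.04, 0, -0.2], "twist": 0, "grip": 75},
    {"dp": [-0.08, 0, -0.2], "twist": 0, "grip": 75},
    {"dp": [-0.12, 0, -0.2], "twist": 0, "grip": 75},
    {"dp": [-0.12, 0, -0.2], "twist": 0, "grip": 75},
    {"dp": [-0.12, 0, -0.2], "twist": 0, "grip": 75},
  ],
)

```text
t: 18.05
position: [0.4848, -0.1272, 0.2773]
eef_rot: [-0.002, 0.989, -0.148, 0.0]
contact_force: [0.8, -0.0, -0.2]
width: 0.075
gripper_force: 0.0
```

```bash
python3 -c "
from h import *
go(.577,-.157,.107,-98);flag()
for q in ('head','head_mid','stapler','bell'):
  for c in ('side','top'): print(q,c,[(round(d['score'],2),np.round(d['at'],3)) for d in pinpoint(q,c)[:1]])
cv2.imwrite('pics/d.png',cv2.resize(get_image('side')['img'][210:340,290:450],None,fx=4.6,fy=4.6))"
```

```text
t 18.05 p [ 0.4848 -0.1272  0.2773] yang -106.97 down [ 0.001  0.004 -1.   ] F [ 0.8 -0.  -0.2] M [ 0.04  0.18 -0.04] w 0.075 0.0 q [-0.92  0.24  1.27  1.92 -0.25  1.16 -1.43]
dp [0.1211 0.0027 0.2129] twist -0.0997
top flag 55 [ 0.6563 -0.1806  0.1335] -17.0706879928984 zmax 0.15742459419918028
side flag 810 [ 0.6566 -0.1838  0.1298] -16.747103341643196 zmax 0.1566002351792921
head side [(0.61, array([ 0.576, -0.153,  0.047]))]
head top [(0.73, array([ 0.574, -0.154,  0.048]))]
head_mid side [(0.93, array([ 0.579, -0.16 ,  0.106]))]
head_mid top [(0.77, array([ 0.575, -0.152,  0.102]))]
stapler side [(0.97, array([ 0.547, -0.005, -0.003]))]
stapler top [(0.82, array([ 0.545, -0.007, -0.   ]))]
bell side [(0.5, array([ 0.757, -0.006,  0.001]))]
bell top [(0.82, array([0.757, 0.001, 0.002]))]
```

View pics/d.png

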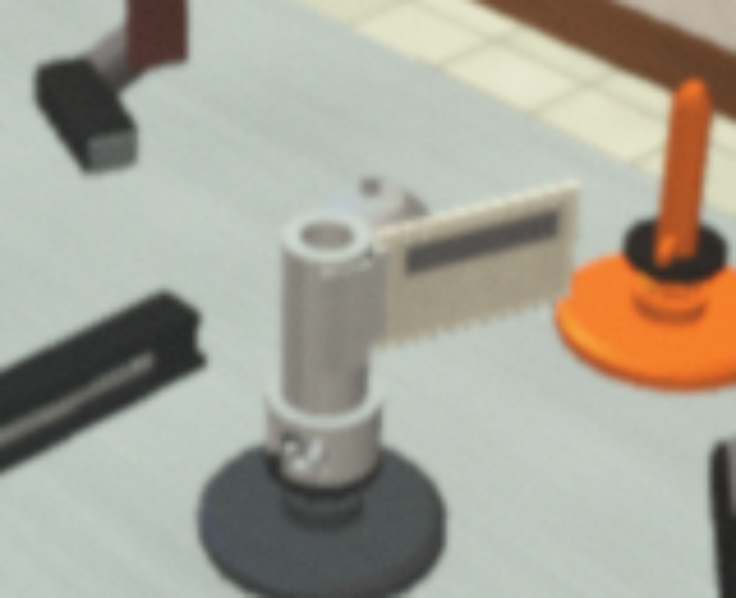

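The picture shows the head upright on the dark stand at crop (325,360). Its rim is at about 48 mm and the pin sits in the slot at about (305,455), so it is locked. The gripper is clear.

```bash
python3 -c "
from cell import *
print(hand_in())"
```

```text
the job is handed in; nothing more can be done
None
```

The sign head is locked upright on the dark-footed stand, released with the gripper clear, and the job is handed in; the stapler and bell read unmoved, the other items weren't rechecked.

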